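Hang the slide rack on the staining tank

ROBOT

A 6-joint arm with a two-finger parallel gripper is mounted at the origin on a cart in front of the work surface, level with it; the furniture and walls round the work are solid. World frame = base frame: x ahead of the robot, y to its left, z up, the work surface at z = 0. Lengths are in m, angles in rad, forces in N, time in s.
With the tool pointing down it reaches from about 0.4 to 0.825 m from the base axis. Payload 7 kg.
Tool frame: the origin (TCP) lies on the centre line of the jaws, within the pads' length; the fingertips stand 14 mm ahead of it and the grasp point (between the pads) lies 5 mm behind it; z points along the fingers, y is the line along which they close (so a half turn about z gives the same grasp; the last joint's range is limited). The gripper opens to 85 mm and grips with 20 to 120 N. Pads are 22 mm wide; open, the fingers measure 114 mm over their backs; the gripper's body (76 mm by 85 mm) begins 54 mm behind the grasp point. The pads swing forward as they close: fully open they stand 13 mm farther back than shut.
Start: joints at [1.584, 0.359, 0.012, 0, -1.224, -0.288], TCP at [0.183, 0.65, 0.245] pointing down, gripper open.
Joint ranges: [-3.07, 3.07], [-1.43, 2.12], [-1.02, 1.25], [-3.03, 1.67], [-3.05, -0], [-3.03, 3.03]. Speed limits (rad/s): [2.39, 2.39, 3.01, 3.14, 3.14, 3.14].

INTERFACE

Orientations are given as a unit quaternion [x, y, z, w].
In Python, from bench import robot gives the robot as it stands. The module is installed in compiled form; this text tells all that it offers.
- The arm moves only by the tool apply_moves, never from a script. Its argument "plan" is a list of rows, each a list of 4 numbers: the shift along the world's x, y, z in units of 40 mm (1.0 is 40 mm), then the turn about the world's z in units of 5 degrees (1.0 is 5 degrees). A call has 1 to 20 rows; each row shifts and turns the commanded pose from where the row before left it; what a row does not reach is not made up. A row lasts 1/12 s, in which the tool goes at most 41.7 mm and 7.16 degrees, less where a joint would pass 70% of its speed; a pose out of reach is approached as far as the arm can. A call is refused whole if a number of a shift passes 1 or a number of a turn 1, either way. A call with a gripper value outside its range is refused whole. "claw" is the closure, from 0 (fully open) to 1 (shut), set as the call begins (left out, the last holds). The fingers move at their own pace and stop on an object; "force" is the grip in N (left out, the last holds). Time passes only in rows, so rows that do not move let the fingers close. It gives the time, the measured TCP pose, the force, the opening and the grip force at its end, in the units of the state.
- robot.sense(): the state, without advancing time (a new reading comes with each control period).
- robot.read_camera(name): name is "side" or "top"; returns a dict with "img" (420x560x3 uint8, red, green, blue), "depth" (420x560 float32, m along the optical axis (not along the pixel's ray), 0 where there is no reading), "fov_y" (degrees; the focal length in pixels is half the picture's height over the tangent of half this angle, whatever the lens; pixels are square), "cx", "cy" (the principal point, pixels), "R" (3x3) and "t" (3): a world point X has camera coordinates R X + t. Camera axes: x right, y down, z forward; pixel columns grow to the right and rows downward; lengths in m; the calibration is good to about 2 mm. A picture is of the moment at which its call begins.
- robot.sign_off(): hands the job in; it is judged then, once.
The state is a dict: "time": time; "joint_positions": joint angles; "joint_vel": joint speeds; "joint_torque": joint torques, N m; "tcp_pos": TCP position; "ee_rot": TCP orientation; "contact_force": force on the tool from outside, world axes, zero at the start; "moment": the same for the moment, N m; "grip_width": opening from 0.0 (shut) to 1.0 (fully open); "grip_force": force on a finger pad.
Only numpy, scipy, OpenCV 4.12 (cv2) and the standard library are available. Lean on these libraries where they do the work, as an engineer would, in place of code of your own. Each camera call takes 0.05 s, during which the arm holds its last target. There are 200 camera calls.

TASK

Hang the loaded slide rack inside the steel staining tank: hook its bent lip over the tank's blue front rim, then slide it along the rim until the rib under the lip drops into the notch and the rack sits fully down, level, and cannot wander. Handle it gently: keep the rack upright, ride the rim with only light pressure, don't bang or force anything against the tank, and leave the other glassware and tools where they are.

Things in the scene. Friction and masses are not known exactly. Their poses are not given: they have to be found in the camera images.
- rack: Loose steel rack with eight glass slides, one rigid piece, 0.2 to 0.4 kg, standing on the worktop. Basket 44 (x) by 90 mm (y), slides up to z 79. Origin: centre of its underside, z up, lip on the -x side. Back plate 3 mm thick, 90 mm wide, its lip-side face at x -22, top at z 85, where a lip 60 mm wide (y) bends over to -x and down: an inverted U, open below.
- handle (a point): Centre of the rack's blue upright handle, at (-18, 0, 111) mm in the rack's frame. Handle 10 mm thick (rack x), 34 mm wide (rack y), from z 88 to 130. Grip it from above across the 10 mm, fingertips not below z 90 of the rack.
- lip (a point): Middle of the underside of the lip's top, where the rim belongs: (-26, 0, 82) mm in the rack's frame. The gap is 8 mm in x (x -30 to -22). The lip's outer leg is 3 mm thick, straight down to z 62, then flares outward to x -37, z 55.
- rib (a point): Lowest point of the rib under the lip's top: (-26, 0, 76) mm in the rack's frame. The rib spans the gap in x, is 15 mm wide (y) and 6 mm deep, its lower corners rounded to 3 mm. Off the notch it rides on the rim, and the lip stands 6 mm above the rim.
- tank: Fixed open steel tank, empty, 140 (x) by 300 mm (y), rim 110 mm above the worktop, inner floor at z 12. Origin: centre of its underside, z up; its front wall (4 mm thick, x -70 to -66) is on its -x side and ends in a blue rim strip of the same thickness, bare between y -90 and 90. Beyond that steel channels, 8 mm thick, up to z 113, hold its ends.
- rim_middle (a point): Top of the blue front rim at mid length and mid thickness, (-68, 0, 110) mm in the tank's frame; not the notch. The strip has one notch, 18 mm wide (y), 8 mm deep, open upward. The strip is clamped elsewhere each day: the notch's middle lies anywhere from tank y -30 to +30; not measured, to be felt (or seen). The strip beds on rubber: it gives 1 mm per 10 N.
- forceps: Steel forceps, 126 mm, lying near the front edge: bystander. Origin centre of underside.
- flask: Conical glass flask, 77 mm wide, 111 mm high, behind the tank: bystander. Origin centre of underside.
- beaker: Glass beaker, 73 mm wide, 92 mm high, behind the tank: bystander. Origin centre of underside.
- timer: White timer, 70 x 64 x 16 mm, at the front left: bystander. Origin centre of underside.
- marker_pen: Blue marker, 118 mm long, 16 mm thick, at the front right: bystander. Origin centre of underside.

How it is judged:
At the end, for the whole second after the job is handed in: The rack hangs at rest by its lip on the tank's front rim, inside the tank, with the rib in the notch: lip underside within 2.5 mm of the rim top (riding on the rib it would be 6 mm), the lip's gap over the wall (within 4 mm), rack within 0.09 rad of upright and 0.08 rad of square to the rim (z of lip in the frame of tank between 0.107 and 0.1125 m and x of lip in the frame of tank between -0.072 and -0.064 m and y of lip in the frame of tank between -0.034 and 0.034 m and x of rack in the frame of tank above -0.066 m and angle between rack's own z axis and vertical below 0.09 rad and angle between the x axis of rack and the x axis of tank, either way round below 0.08 rad and linear speed of rack below 0.02 m/s); the robot touches nothing.
It fails at once if the tank is pushed, pressed or struck with more than 25 N (contact force between tank and anything else above 25 N).
It fails at once if the loaded rack is tipped more than 0.5 rad (angle between rack's own z axis and vertical above 0.5 rad).
It fails at once if a bystander is moved more than 20 mm (distance of any of forceps, flask, beaker, timer, marker_pen from where it was at the start of the episode above 0.02 m).
It also fails if it takes over 72 s, if anything falls off the work surface, if the arm or the gripper's body presses on something with over 40 N, if the wrist force passes 120 N, or if a joint passes its speed limit or range.

## Working session

There is one attempt and no reset: what is moved stays moved. The work goes in short steps, Python scripts to look and compute and a tool call to move; the robot and the scene stay as the last step left them, time stands still between calls to the robot, and variables do not carry over. Pictures are saved under pics/ and viewed, at most 10 in all, crops included, and the job is handed in when it is done.

Besides the shell and the picture viewer there is one more tool, called as name(argument=value, ...), one argument or row to a line, values as JSON. apply_moves: Moves the arm, as the interface text tells. Its arguments: {"type":"object","properties":{"plan":{"type":"array","items":{"type":"array","items":{"type":"number"}}},"claw":{"type":"number"},"force":{"type":"number"}},"required":["plan"]}

```bash
mkdir -p pics; cat > h.py <<'E'
import numpy as np, cv2
from bench import robot
def cam(n):
    c=robot.read_camera(n); c['R']=np.array(c['R']); c['t']=np.array(c['t'])
    h,w=c['depth'].shape; f=h/2/np.tan(np.radians(c['fov_y'])/2); d=c['depth']
    v,u=np.mgrid[:h,:w]
    P=np.stack([(u-c['cx'])/f*d,(v-c['cy'])/f*d,d],-1)
    c['X']=(P-c['t'])@c['R']; c['X'][d==0]=np.nan; c['f']=f
    return c
def save(c,name,box=None,s=1):
    im=c['img'][...,::-1]
    if box: im=im[box[1]:box[3],box[0]:box[2]]
    cv2.imwrite('pics/'+name,cv2.resize(im,None,fx=s,fy=s,interpolation=cv2.INTER_CUBIC))
E
python3 - <<'E'
from h import *
print(robot.sense())
A={}
for n in('top','side'):
    c=cam(n); save(c,n+'1.png'); A[n+'X']=c['X'];A[n+'i']=c['img']; print(n,c['f'],c['cx'],c['cy'],-c['R'].T@c['t'],c['R'].round(2).tolist())
    hsv=cv2.cvtColor(c['img'],cv2.COLOR_RGB2HSV)
    m=cv2.inRange(hsv,(95,100,50),(130,255,255))
    k,l,st,ce=cv2.connectedComponentsWithStats(m)
    for i in range(1,k):
        if st[i,4]>40:
            P=c['X'][l==i]; print(st[i],ce[i].round(),np.nanpercentile(P,[2,50,98],axis=0).round(3).tolist())
np.savez('v1.npz',**A)
E
```

```text
{'time': 0.0, 'joint_positions': array([ 1.58412959e+00,  3.59394232e-01,  1.10536589e-02, -3.43330829e-04,
       -1.22408206e+00, -2.88091973e-01]), 'joint_vel': array([-0.00040541, -0.00245175,  0.0018645 , -0.00020844, -0.00222481,
       -0.00089098]), 'joint_torque': array([ 4.22731437e-04, -5.83327031e+01,  2.93421704e+01,  6.93623990e+00,
       -5.78523192e-03, -8.03092121e-06]), 'tcp_pos': array([0.18304408, 0.64923486, 0.24435787]), 'ee_rot': array([ 9.90569940e-01, -1.37005502e-01, -3.74842297e-05,  8.28168994e-04]), 'contact_force': array([-0.85461067, -0.05909828,  0.511321  ]), 'moment': array([4.04719043e-05, 4.48059990e-02, 2.16019146e-02]), 'grip_force': 0.0, 'grip_width': 0.9983103587179732}
top 432.530481341574 279.5918305834006 210.4412787055354 [ 4.62103933e-01 -1.50478161e-03  1.62557145e+00] [[0.02, -1.0, 0.01], [-1.0, -0.02, -0.06], [0.06, -0.01, -1.0]]
[214 130  10  10  72] [218. 135.] [[0.8, 0.193, 0.134], [0.815, 0.208, 0.153], [0.831, 0.223, 0.17]]
[466 138  14  12 126] [472. 144.] [[0.786, -0.763, -0.004], [0.803, -0.674, 0.144], [0.852, -0.657, 0.152]]

[... 1040 characters left out ...]
07, 0.171, -0.0], [1.123, 0.183, 0.023], [1.197, 0.234, 0.044]]
[212 187   9  12  91] [216. 192.] [[0.445, 0.221, 0.091], [0.453, 0.233, 0.11], [0.465, 0.25, 0.128]]
[265 186  29  19 310] [279. 196.] [[0.688, 0.248, -0.001], [0.718, 0.275, 0.022], [0.786, 0.403, 0.032]]
[262 224  26  31 143] [275. 239.] [[0.472, -0.233, 0.011], [0.479, -0.147, 0.104], [0.561, -0.03, 0.11]]
[517 284  22  19 340] [527. 293.] [[0.785, -0.693, -0.001], [0.796, -0.677, 0.142], [1.043, -0.551, 0.146]]
[271 316  32  11 213] [287. 321.] [[0.365, -0.396, -0.001], [0.393, -0.369, 0.011], [0.423, -0.332, 0.016]]
[ 318  316   68   57 1142] [352. 345.] [[0.425, -0.611, 0.036], [0.45, -0.54, 0.05], [0.477, -0.461, 0.065]]
```

View pics/top1.png

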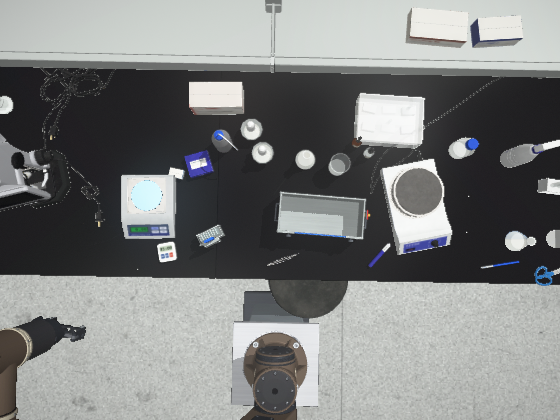

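View pics/side1.png

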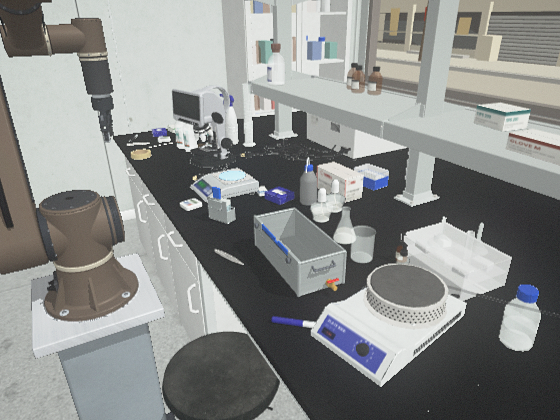

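The top view shows the rack near (210,236), the tank spanning about (277-367, 193-240), and its blue rim at (295-346, 234). In the side view the rack is near (220,205) and the rim near (275,239).

```bash
python3 - <<'E'
from h import *
z=np.load('v1.npz')
a=cv2.resize(z['topi'][215:255,185:235],(400,320),interpolation=cv2.INTER_CUBIC)
b=cv2.resize(z['sidei'][180:230,195:245],(400,400),interpolation=cv2.INTER_CUBIC)[:280]
c=cv2.resize(z['topi'][185:245,270:375],(400,228),interpolation=cv2.INTER_CUBIC)
d=cv2.resize(z['sidei'][205:265,245:305],(400,400),interpolation=cv2.INTER_CUBIC)[:320]
W=np.zeros((600,800,3),np.uint8);W[:320,:400]=a;W[:280,400:]=b;W[320:548,:400]=c;W[280:600,400:]=d
cv2.imwrite('pics/crops.png',W[...,::-1])
X=z['topX']
m=(X[...,0]>.38)&(X[...,0]<.56)&(X[...,1]>.12)&(X[...,1]<.32)
def rect(mm,n):
    P=X[mm]; 
    if len(P)<3: print(n,len(P));return
    r=cv2.minAreaRect(P[:,:2].astype(np.float32)); print(n,len(P),np.round(r[0],4),np.round(r[1],4),round(r[2],2),np.median(P,0).round(4))
rect(m&(X[...,2]>.1),'handle');rect(m&(X[...,2]>.05)&(X[...,2]<.1),'basket');rect(m&(X[...,2]>.03),'all')
t=(X[...,0]>.44)&(X[...,0]<.68)&(X[...,1]>-.36)&(X[...,1]<.06)
rect(t&(X[...,2]>.09),'tank');rect(t&(X[...,2]>.09)&(X[...,0]<.5),'front')
S=z['sideX'];
for nm,i,box in(('top',z['topi'],(290,350,225,240)),('side',z['sidei'],(255,290,218,260)),('hs',z['sidei'],(205,230,180,215)),('ht',z['topi'],(195,225,222,250))):
    Y=z[('top' if nm in('top','ht') else 'side')+'X']
    hsv=cv2.cvtColor(i,cv2.COLOR_RGB2HSV);mm=cv2.inRange(hsv,(95,70,40),(130,255,255))>0
    k=np.zeros_like(mm);k[box[2]:box[3],box[0]:box[1]]=1;mm&=k
    if nm[0]=='h':
        P=Y[mm];print(nm,len(P),np.nanpercentile(P,[3,50,97],axis=0).round(4).tolist())
    else:
        P=Y[mm];P=P[(P[:,2]>.095)&(P[:,2]<.12)];print(nm,len(P),np.polyfit(P[:,1],P[:,0],1).round(4),np.percentile(P,[1,50,99],axis=0).round(4).tolist())
E
```

```text
handle 35 [0.4538 0.2353] [0.0096 0.0327] 27.33 [0.4552 0.2352 0.126 ]
basket 186 [0.4633 0.2397] [0.0574 0.0881] 26.71 [0.4591 0.2383 0.0753]
all 302 [0.4634 0.2409] [0.0584 0.092 ] 27.02 [0.4619 0.2393 0.0689]
tank 536 [ 0.5404 -0.1533] [0.3247 0.1548] 86.39 [ 0.5437 -0.1609  0.1088]
front 213 [ 0.4775 -0.1526] [0.0428 0.3016] 0.34 [ 0.4784 -0.1615  0.1089]
top 70 [0.068  0.4882] [[0.4704, -0.2403, 0.0957], [0.4778, -0.1537, 0.1071], [0.4852, -0.0674, 0.1165]]
side 143 [0.0695 0.4889] [[0.472, -0.2336, 0.0952], [0.4785, -0.1499, 0.1044], [0.4861, -0.0621, 0.1107]]
hs 116 [[0.4448, 0.2217, 0.0336], [0.4557, 0.2371, 0.107], [0.5003, 0.4698, 0.1278]]
ht 42 [[0.4446, 0.2214, 0.0489], [0.452, 0.2352, 0.1258], [0.4624, 0.2526, 0.1336]]
```

View pics/crops.png

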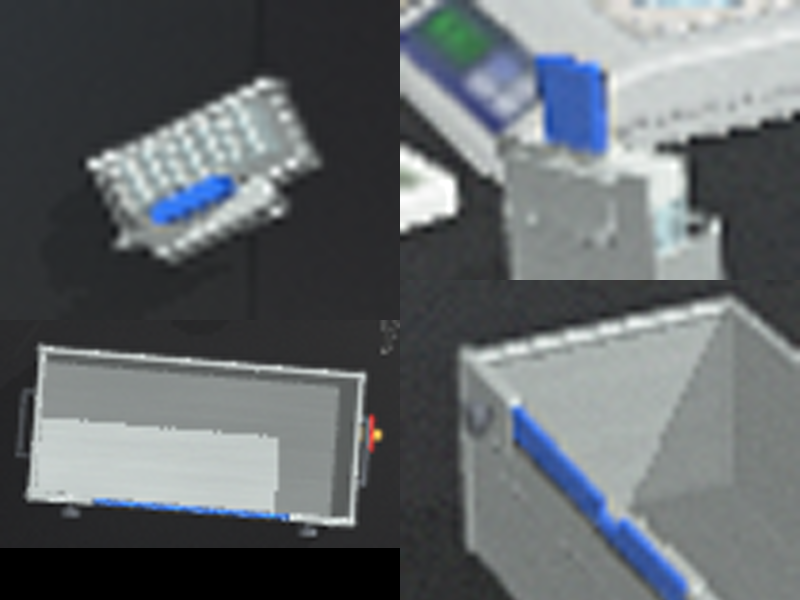

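The crops show the rack's lip side facing lower right in the top view, so its yaw is about +27°. The notch shows as a dark gap in the blue strip at about side pixel (276.5, 240). Tank yaw is about -3.9°.

apply_moves(
  plan=[
    [0.2,-0.3,0,-0.3],
    [0.4,-0.6,0,-0.6],
    [0.44,-0.67,0,-0.62],
    [0.44,-0.67,0,-0.62],
    [0.44,-0.67,0,-0.62],
    [0.44,-0.67,0,-0.62],
    [0.44,-0.67,0,-0.62],
    [0.44,-0.67,0,-0.62],
    [0.44,-0.67,0,-0.62],
    [0.44,-0.67,0,-0.62],
    [0.44,-0.67,0,-0.62],
    [0.44,-0.67,0,-0.62],
    [0.44,-0.67,0,-0.62],
    [0.44,-0.67,0,-0.62],
    [0.44,-0.67,0,-0.62],
    [0.44,-0.67,0,-0.5],
    [0.2,-0.3,0,0],
    [0,0,0,0],
    [0,0,0,0],
  ],
  claw=0,
  force=50,
)

```text
time: 1.68
tcp_pos: [0.4617, 0.2252, 0.2451]
ee_rot: [0.852, -0.524, -0.0, 0.0]
contact_force: [-0.2, 1.1, 0.4]
grip_width: 1.002
grip_force: 0.0
```

```bash
cat >> h.py <<'E'
from scipy.spatial.transform import Rotation as Ro
def st():
    s=robot.sense(); y=Ro.from_quat(s['ee_rot']).as_matrix()
    print('t',round(s['time'],2),'tcp',s['tcp_pos'].round(4),'yaw_y',np.degrees(np.arctan2(y[1,1],y[0,1])).round(2),'tilt',y[:,2].round(3),'F',s['contact_force'].round(2),'M',s['moment'].round(2),'gw',round(s['grip_width'],3),'gf',round(s['grip_force'],1)); return s
E
python3 - <<'E'
from h import *
s=st()
c=cam('side'); C=-c['R'].T@c['t']
for n,px in(('notch',(276.5,240.3)),('endL',(262.3,226)),('endR',(288,253.5))):
    for z in(.110,.106):
        d=c['R'].T@np.array([(px[0]-c['cx'])/c['f'],(px[1]-c['cy'])/c['f'],1]); print(n,z,(C+d*(z-C[2])/d[2]).round(4))
c=cam('top'); save(c,'top2.png',(170,180,250,260),7)
E
```

```text
t 1.68 tcp [0.4617 0.2252 0.2451] yaw_y -153.2 tilt [-0. -0. -1.] F [-0.24  1.07  0.36] M [ 0.02 -0.    0.02] gw 1.002 gf 0.0
notch 0.11 [ 0.4754 -0.1697  0.11  ]
notch 0.106 [ 0.4787 -0.1634  0.106 ]
endL 0.11 [ 0.4799 -0.0734  0.11  ]
endL 0.106 [ 0.4832 -0.0664  0.106 ]
endR 0.11 [ 0.4681 -0.2463  0.11  ]
endR 0.106 [ 0.4714 -0.2406  0.106 ]
```

apply_moves(
  plan=[
    [-0.1,0.12,0,0.03],
    [-0.1,0.13,-0.3,0],
    [0,0,-0.5,0],
    [0,0,-0.5,0],
    [0,0,-0.5,0],
    [0,0,-0.5,0],
    [0,0,-0.45,0],
    [0,0,-0.3,0],
    [0,0,-0.25,0],
    [0,0,-0.1,0],
    [0,0,0,0],
    [0,0,0,0],
  ],
)

```text
time: 2.78
tcp_pos: [0.4536, 0.237, 0.1097]
ee_rot: [0.853, -0.521, 0.0, -0.0]
contact_force: [1.0, 0.7, -0.0]
grip_width: 0.999
grip_force: 0.0
```

```bash
python3 - <<'E'
from h import *
s=st()
c=cam('side'); save(c,'side3.png',(180,140,270,230),6.5)
E
```

```text
t 2.78 tcp [0.4536 0.237  0.1097] yaw_y -152.85 tilt [ 0.  0. -1.] F [ 1.    0.73 -0.03] M [-0.02 -0.02 -0.01] gw 0.999 gf 0.0
```

View pics/side3.png

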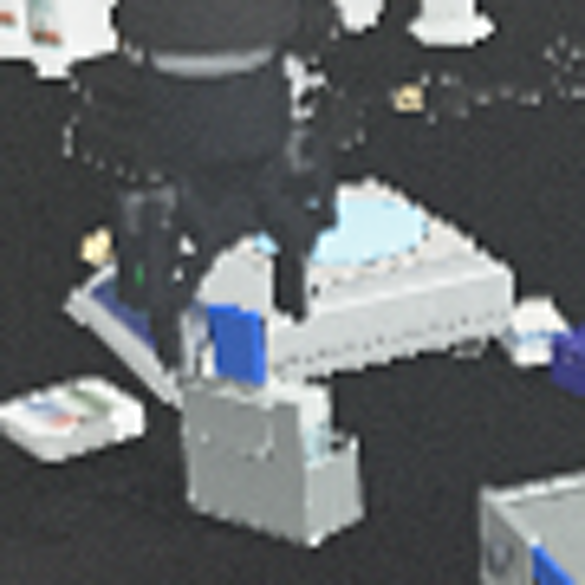

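The picture shows the blue handle at (235,345), between the open fingers at (180,330) and (295,290). I'll go down 2 mm and close.

apply_moves(
  plan=[
    [0,-0.03,-0.05,0],
    [0,0,0,0],
  ],
)

```text
time: 3.0
tcp_pos: [0.4537, 0.2353, 0.1077]
ee_rot: [0.853, -0.522, 0.0, -0.0]
contact_force: [-0.7, 0.3, 0.3]
grip_width: 1.0
grip_force: 0.0
```

apply_moves(
  plan=[
    [0,0,0,0],
    [0,0,0,0],
    [0,0,0,0],
    [0,0,0,0],
    [0,0,0,0],
    [0,0,0,0],
    [0,0,0,0],
    [0,0,0,0],
    [0,0,0,0],
    [0,0,0,0],
    [0,0,0,0],
    [0,0,0,0],
  ],
  claw=1,
  force=50,
)

```text
time: 4.0
tcp_pos: [0.4538, 0.2354, 0.1074]
ee_rot: [0.853, -0.522, 0.0, -0.0]
contact_force: [1.9, 1.1, 0.6]
grip_width: 0.109
grip_force: 51.0
```

apply_moves(
  plan=[
    [0,0,0.05,0],
    [0,0,0.1,0],
    [0,0,0.2,0],
    [0,0,0.3,0],
    [0,0,0.4,0],
    [0,0,0.5,0],
    [0,0,0.5,0],
    [0,0,0.5,0],
    [0,0,0.5,0],
    [0,0,0.3,0],
    [0,0,0.1,0],
    [0,0,0,0],
    [0,0,0,0],
    [0,0,0,0],
  ],
)

```text
time: 5.17
tcp_pos: [0.4529, 0.2348, 0.2442]
ee_rot: [0.853, -0.522, -0.0, 0.001]
contact_force: [0.6, -0.2, -4.1]
grip_width: 0.11
grip_force: 50.6
```

```bash
python3 - <<'E'
from h import *
s=st()
E
```

```text
t 5.17 tcp [0.4529 0.2348 0.2442] yaw_y -152.91 tilt [-0.002 -0.001 -1.   ] F [ 0.62 -0.2  -4.13] M [-0.02 -0.   -0.09] gw 0.11 gf 50.6
```

apply_moves(
  plan=[
    [0.05,-0.3,0.1,-0.2],
    [0.05,-0.5,0.2,-0.4],
    [0.05,-0.65,0.2,-0.4],
    [0.05,-0.65,0,-0.4],
    [0.05,-0.65,0,-0.4],
    [0.05,-0.65,0,-0.4],
    [0.05,-0.65,0,-0.4],
    [0.05,-0.65,0,-0.4],
    [0.05,-0.65,0,-0.4],
    [0.05,-0.65,0,-0.4],
    [0.05,-0.65,0,-0.4],
    [0.05,-0.65,0,-0.4],
    [0.05,-0.65,0,-0.4],
    [0.05,-0.65,0,-0.4],
    [0.05,-0.5,0,-0.4],
    [0.05,-0.3,0,-0.4],
    [0.03,-0.2,0,0],
    [0,-0.07,0,0],
    [0,0,0,0],
    [0,0,0,0],
  ],
)

```text
time: 6.83
tcp_pos: [0.4865, -0.1513, 0.2651]
ee_rot: [-0.683, 0.731, 0.0, -0.0]
contact_force: [-0.0, 0.4, -3.3]
grip_width: 0.111
grip_force: 50.5
```

```bash
python3 - <<'E'
from h import *
s=st()
for n in('top','side'):
    c=cam(n);X=c['X']
    hsv=cv2.cvtColor(c['img'],cv2.COLOR_RGB2HSV);m=cv2.inRange(hsv,(95,70,40),(130,255,255))>0
    m&=(X[...,0]>.44)&(X[...,0]<.53)&(X[...,1]>-.27)&(X[...,1]<-.04)
    r=m&(X[...,2]<.125)&(X[...,2]>.095); h=m&(X[...,2]>.2)
    P=X[r];print(n,len(P),np.polyfit(P[:,1],P[:,0],1).round(4) if len(P)>9 else'')
    P=X[h];print(len(P),np.percentile(P,[3,50,97],axis=0).round(4).tolist() if len(P) else'')
    if n=='side':save(c,'side4.png',(220,120,330,270),4)
E
```

```text
t 6.83 tcp [ 0.4865 -0.1513  0.2651] yaw_y 176.14 tilt [-0.001  0.    -1.   ] F [-0.02  0.41 -3.35] M [ 0.06  0.07 -0.  ] gw 0.111 gf 50.5
top 0 
0 
side 144 [0.0686 0.4887]
68 [[0.4801, -0.1669, 0.2496], [0.4857, -0.1636, 0.271], [0.4925, -0.1504, 0.2875]]
```

View pics/side4.png

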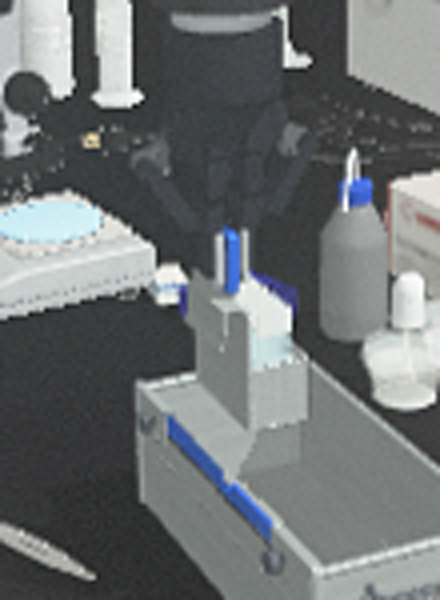

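The side view shows the rack upright above the tank, lip at (215,310), facing the blue rim. I'll measure the offset between its back plate and the wall within the same camera.

```bash
python3 - <<'E'
from h import *
s=robot.sense(); th=np.radians(-3.88); n=np.array([np.cos(th),np.sin(th)]); tt=np.array([-n[1],n[0]])
D={}
for k in range(6):
  c=cam('side');X=c['X']; D.setdefault('X',[]).append(X)
X=np.nanmean(D['X'],0)
q=X[...,:2]@n; p=X[...,:2]@tt; z=X[...,2]; zr=z-(s['tcp_pos'][2]-.1074)
h=s['tcp_pos'][:2]@n; hp=s['tcp_pos'][:2]@tt; print('handle q,p',h.round(4),hp.round(4))
print('origin rack q should be',h+.018)
r=(abs(p-hp)<.06)&(abs(q-h)<.05)
for nm,a,b in(('leg',.064,.083),('plate',.008,.05)):
    m=r&(zr>a)&(zr<b); v=q[m]-h; hi,e=np.histogram(v,bins=np.arange(-.03,.02,.001)); print(nm,m.sum(),[(round(e[i]*1e3),int(hi[i])) for i in range(len(hi)) if hi[i]>3])
    
C=np.array([-.1535*0+.4780,-.1535])@n
m=(abs(q-C)<.012)&(abs(p-hp)<.1)&(z>.06)&(z<.1)
for lo,hi_ in((-.1,-.05),(-.05,0),(0,.05),(.05,.1)):
    k=m&(p-hp>lo)&(p-hp<hi_); print('wall rel handle q',lo,k.sum(),((np.median(q[k])-h)*1e3).round(2))
m=(abs(q-C)<.012)&(abs(p-hp)<.1)&(z>.1055)
print('top',m.sum(),((np.percentile(q[m],[5,50,95])-h)*1e3).round(2),np.percentile(z[m],[50,95]))
# notch : strip rows by p from top/blue
img=c['img'];hsv=cv2.cvtColor(img,cv2.COLOR_RGB2HSV);b=cv2.inRange(hsv,(100,120,60),(130,255,255))>0
m=b&(abs(q-C)<.012)&(z>.098)
hh,e=np.histogram(p[m]-hp,bins=np.arange(-.1,.1,.004));print([(round(e[i]*1e3),int(hh[i])) for i in range(len(hh))])
E
```

```text
handle q,p 0.4958 -0.1176
origin rack q should be 0.5137980416201707
leg 219 [(-15, 18), (-14, 38), (-13, 4), (-4, 13), (-3, 20), (-2, 5), (10, 7), (11, 7), (12, 9), (14, 4), (15, 5), (16, 4), (18, 7)]
plate 396 [(-4, 19), (-3, 145), (0, 12), (3, 12), (6, 9), (9, 15), (10, 4), (12, 16), (14, 5), (15, 11), (17, 7), (18, 9)]
wall rel handle q -0.1 77 -8.79
wall rel handle q -0.05 85 -8.7
wall rel handle q 0 83 -8.92
wall rel handle q 0.05 80 -9.01
top 2466 [-18.89  -8.39   2.2 ] [0.44935964 0.66761567]
[(-100, 0), (-96, 0), (-92, 0), (-88, 0), (-84, 2), (-80, 4), (-76, 1), (-72, 5), (-68, 3), (-64, 3), (-60, 4), (-56, 5), (-52, 1), (-48, 4), (-44, 3), (-40, 3), (-36, 3), (-32, 2), (-28, 4), (-24, 2), (-20, 0), (-16, 40), (-12, 6), (-8, 2), (-4, 6), (0, 3), (4, 4), (8, 0), (12, 4), (16, 0), (20, 5), (24, 1), (28, 4), (32, 2), (36, 3), (40, 4), (44, 0), (48, 4), (52, 3), (56, 2), (60, 3), (64, 3), (68, 1), (72, 3), (76, 3), (80, 1), (84, 3), (88, 1), (92, 0)]<stdin>:6: RuntimeWarning: Mean of empty slice
```

apply_moves(
  plan=[
    [0.01,0.07,-0.1,0],
    [0,0,-0.2,0],
    [0,0,-0.25,0],
    [0,0,-0.25,0],
    [0,0,-0.25,0],
    [0,0,-0.25,0],
    [0,0,-0.25,0],
    [0,0,-0.25,0],
    [0,0,-0.25,0],
    [0,0,-0.15,0],
    [0,0,-0.05,0],
    [0,0,0,0],
    [0,0,0,0],
  ],
)

```text
time: 8.32
tcp_pos: [0.4875, -0.1488, 0.1756]
ee_rot: [-0.683, 0.731, -0.0, 0.0]
contact_force: [-0.5, 0.8, -3.2]
grip_width: 0.106
grip_force: 50.5
```

apply_moves(
  plan=[
    [0,0,-0.05,0],
    [0,0,-0.05,0],
    [0,0,-0.05,0],
    [0,0,-0.05,0],
    [0,0,-0.05,0],
    [0,0,-0.05,0],
    [0,0,-0.05,0],
    [0,0,-0.05,0],
    [0,0,0,0],
    [0,0,0,0],
  ],
)

```text
time: 9.15
tcp_pos: [0.4871, -0.1488, 0.1592]
ee_rot: [-0.683, 0.731, 0.0, -0.0]
contact_force: [0.9, 0.6, -4.3]
grip_width: 0.106
grip_force: 50.5
```

```bash
python3 - <<'E'
from h import *
s=st()
E
```

```text
t 9.15 tcp [ 0.4871 -0.1488  0.1592] yaw_y 176.11 tilt [-0. -0. -1.] F [ 0.87  0.57 -4.28] M [0.02 0.04 0.  ] gw 0.106 gf 50.5
```

apply_moves(
  plan=[
    [0,0,-0.05,0],
    [0,0,-0.05,0],
    [0,0,-0.05,0],
    [0,0,-0.05,0],
    [0,0,-0.05,0],
    [0,0,-0.03,0],
    [0,0,0,0],
    [0,0,0,0],
  ],
)

```text
time: 9.82
tcp_pos: [0.4872, -0.1488, 0.148]
ee_rot: [-0.683, 0.731, 0.0, -0.0]
contact_force: [0.0, 0.7, -3.7]
grip_width: 0.109
grip_force: 50.5
```

apply_moves(
  plan=[
    [0,0,-0.02,0],
    [0,0,-0.02,0],
    [0,0,-0.02,0],
    [0,0,0,0],
    [0,0,0,0],
  ],
)

```text
time: 10.23
tcp_pos: [0.4871, -0.1488, 0.1457]
ee_rot: [-0.683, 0.731, 0.0, -0.0]
contact_force: [0.7, 0.1, -3.4]
grip_width: 0.111
grip_force: 50.5
```

```bash
python3 - <<'E'
from h import *
s=st()
E
```

```text
t 10.23 tcp [ 0.4871 -0.1488  0.1457] yaw_y 176.1 tilt [-0.  0. -1.] F [ 0.68  0.08 -3.45] M [-0.03  0.05 -0.01] gw 0.111 gf 50.5
```

Nothing is in contact yet. I'll go down in small steps until the rib touches.

apply_moves(
  plan=[
    [0,0,-0.02,0],
    [0,0,-0.02,0],
    [0,0,-0.02,0],
    [0,0,-0.02,0],
    [0,0,0,0],
    [0,0,0,0],
  ],
)

```text
time: 10.73
tcp_pos: [0.4872, -0.1488, 0.1424]
ee_rot: [-0.683, 0.731, 0.0, -0.0]
contact_force: [0.7, 0.6, -4.1]
grip_width: 0.111
grip_force: 50.5
```

apply_moves(
  plan=[
    [0,0,-0.015,0],
    [0,0,0,0],
    [0,0,0,0],
  ],
)

```text
time: 10.98
tcp_pos: [0.4871, -0.1488, 0.1419]
ee_rot: [-0.683, 0.731, 0.0, -0.0]
contact_force: [0.5, 0.1, -4.0]
grip_width: 0.11
grip_force: 50.5
```

apply_moves(
  plan=[
    [0,0,-0.015,0],
    [0,0,0,0],
    [0,0,0,0],
  ],
)

```text
time: 11.23
tcp_pos: [0.4872, -0.1488, 0.1413]
ee_rot: [-0.683, 0.731, -0.0, 0.0]
contact_force: [0.7, 0.4, -3.8]
grip_width: 0.11
grip_force: 50.5
```

apply_moves(
  plan=[
    [0,0,-0.015,0],
    [0,0,0,0],
    [0,0,0,0],
  ],
)

```text
time: 11.48
tcp_pos: [0.4873, -0.1488, 0.1409]
ee_rot: [-0.683, 0.731, -0.0, 0.0]
contact_force: [-0.7, 0.1, -0.3]
grip_width: 0.107
grip_force: 51.1
```

apply_moves(
  plan=[
    [0,0,-0.015,0],
    [0,0,0,0],
    [0,0,0,0],
  ],
)

```text
time: 11.73
tcp_pos: [0.4873, -0.1488, 0.1405]
ee_rot: [-0.683, 0.731, -0.0, 0.0]
contact_force: [-1.3, -0.1, 3.3]
grip_width: 0.112
grip_force: 51.6
```

Rib contact is at TCP z of about 0.141, with light load. Now I'll slide along the rim towards -y.

apply_moves(
  plan=[
    [-0.001,-0.02,0,0],
    [-0.002,-0.02,0,0],
    [-0.001,-0.02,0,0],
    [-0.002,-0.02,0,0],
    [-0.001,-0.02,0,0],
    [-0.002,-0.02,0,0],
    [0,0,0,0],
  ],
)

```text
time: 12.32
tcp_pos: [0.4873, -0.1537, 0.1403]
ee_rot: [-0.683, 0.731, -0.0, 0.0]
contact_force: [1.2, 3.9, 4.3]
grip_width: 0.11
grip_force: 51.7
```

apply_moves(
  plan=[
    [-0.001,-0.02,0,0],
    [-0.002,-0.02,0,0],
    [-0.001,-0.02,0,0],
    [-0.002,-0.02,0,0],
    [0,0,0,0],
  ],
)

```text
time: 12.73
tcp_pos: [0.4866, -0.1569, 0.1402]
ee_rot: [-0.683, 0.731, -0.0, -0.0]
contact_force: [-0.1, 3.9, 5.0]
grip_width: 0.108
grip_force: 51.7
```

apply_moves(
  plan=[
    [-0.001,-0.02,0,0],
    [-0.002,-0.02,0,0],
    [-0.001,-0.02,0,0],
    [0,0,0,0],
  ],
)

```text
time: 13.07
tcp_pos: [0.4863, -0.1593, 0.1401]
ee_rot: [-0.683, 0.731, 0.0, -0.0]
contact_force: [1.3, 3.3, 4.9]
grip_width: 0.11
grip_force: 51.7
```

apply_moves(
  plan=[
    [-0.001,-0.02,0,0],
    [-0.002,-0.02,0,0],
    [0,0,0,0],
  ],
)

```text
time: 13.32
tcp_pos: [0.4861, -0.1611, 0.14]
ee_rot: [-0.683, 0.731, 0.0, -0.0]
contact_force: [0.5, 0.1, 4.0]
grip_width: 0.108
grip_force: 51.5
```

apply_moves(
  plan=[
    [-0.001,-0.02,0,0],
    [-0.002,-0.02,0,0],
    [0,0,0,0],
  ],
)

```text
time: 13.57
tcp_pos: [0.4853, -0.1629, 0.1395]
ee_rot: [-0.683, 0.731, 0.0, -0.001]
contact_force: [0.6, -1.4, -1.4]
grip_width: 0.109
grip_force: 50.8
```

apply_moves(
  plan=[
    [-0.002,-0.02,0,0],
    [0,0,0,0],
  ],
)

```text
time: 13.73
tcp_pos: [0.4852, -0.1634, 0.1394]
ee_rot: [-0.683, 0.731, 0.001, -0.001]
contact_force: [0.4, -1.4, -2.0]
grip_width: 0.109
grip_force: 50.7
```

The load is gone, so the rib is over the notch. I'll centre it a little and lower.

apply_moves(
  plan=[
    [-0.001,-0.015,0,0],
    [0,0,0,0],
    [0,0,0,0],
  ],
)

```text
time: 13.98
tcp_pos: [0.4858, -0.1637, 0.1398]
ee_rot: [-0.683, 0.731, 0.0, -0.0]
contact_force: [-0.6, -0.4, -3.9]
grip_width: 0.113
grip_force: 50.6
```

apply_moves(
  plan=[
    [0,0,-0.02,0],
    [0,0,-0.02,0],
    [0,0,0,0],
    [0,0,0,0],
  ],
)

```text
time: 14.32
tcp_pos: [0.4861, -0.1639, 0.1386]
ee_rot: [-0.683, 0.731, -0.0, -0.0]
contact_force: [0.4, -2.0, -2.6]
grip_width: 0.112
grip_force: 50.7
```

apply_moves(
  plan=[
    [-0.001,-0.02,0,0],
    [0,0,0,0],
    [0,0,0,0],
  ],
)

```text
time: 14.57
tcp_pos: [0.4859, -0.1644, 0.1384]
ee_rot: [-0.683, 0.731, 0.0, 0.0]
contact_force: [0.6, 0.5, -4.0]
grip_width: 0.111
grip_force: 50.6
```

apply_moves(
  plan=[
    [0,0,-0.02,0],
    [0,0,-0.02,0],
    [0,0,0,0],
    [0,0,0,0],
  ],
)

```text
time: 14.9
tcp_pos: [0.4859, -0.1645, 0.1368]
ee_rot: [-0.683, 0.731, 0.0, -0.0]
contact_force: [0.3, 0.3, -2.9]
grip_width: 0.108
grip_force: 50.5
```

apply_moves(
  plan=[
    [0,0,-0.015,0],
    [0,0,-0.015,0],
    [0,0,0,0],
    [0,0,0,0],
  ],
)

```text
time: 15.23
tcp_pos: [0.486, -0.1646, 0.1357]
ee_rot: [-0.683, 0.731, 0.0, -0.0]
contact_force: [-0.5, -0.1, -2.8]
grip_width: 0.113
grip_force: 50.5
```

apply_moves(
  plan=[
    [0,0,-0.015,0],
    [0,0,0,0],
    [0,0,0,0],
  ],
)

```text
time: 15.48
tcp_pos: [0.4861, -0.1646, 0.1352]
ee_rot: [-0.683, 0.731, -0.0, 0.0]
contact_force: [0.2, -0.5, -1.6]
grip_width: 0.109
grip_force: 50.6
```

apply_moves(
  plan=[
    [0,0,-0.01,0],
    [0,0,0,0],
    [0,0,0,0],
  ],
)

```text
time: 15.73
tcp_pos: [0.4861, -0.1646, 0.1349]
ee_rot: [-0.683, 0.731, -0.0, 0.0]
contact_force: [-1.1, 1.0, -0.7]
grip_width: 0.11
grip_force: 51.1
```

```bash
python3 - <<'E'
from h import *
st()
E
```

```text
t 15.73 tcp [ 0.4861 -0.1646  0.1349] yaw_y 176.11 tilt [ 0. -0. -1.] F [-1.08  0.98 -0.72] M [ 0.13  0.4  -0.02] gw 0.11 gf 51.1
```

Seated: TCP is at 0.135, 6 mm below the riding height, with only a light load. Now I'll release gently.

apply_moves(
  plan=[
    [0,0,0,0],
    [0,0,0,0],
    [0,0,0,0],
  ],
  force=20,
)

```text
time: 15.98
tcp_pos: [0.4861, -0.1646, 0.1349]
ee_rot: [-0.683, 0.731, -0.0, 0.0]
contact_force: [-1.0, 0.6, 0.0]
grip_width: 0.109
grip_force: 51.2
```

apply_moves(
  plan=[
    [0,0,0,0],
    [0,0,0,0],
    [0,0,0,0],
    [0,0,0,0],
    [0,0,0,0],
    [0,0,0,0],
  ],
  claw=0.6,
)

```text
time: 16.48
tcp_pos: [0.486, -0.1646, 0.1347]
ee_rot: [-0.683, 0.731, -0.0, -0.0]
contact_force: [-0.3, 0.3, -0.3]
grip_width: 0.402
grip_force: 0.0
```

```bash
python3 - <<'E'
from h import *
st()
c=cam('side'); save(c,'side5.png',(230,150,320,260),5.4)
E
```

```text
t 16.48 tcp [ 0.486  -0.1646  0.1347] yaw_y 176.11 tilt [ 0. -0. -1.] F [-0.28  0.3  -0.28] M [-0.01 -0.    0.05] gw 0.402 gf 0.0
```

View pics/side5.png

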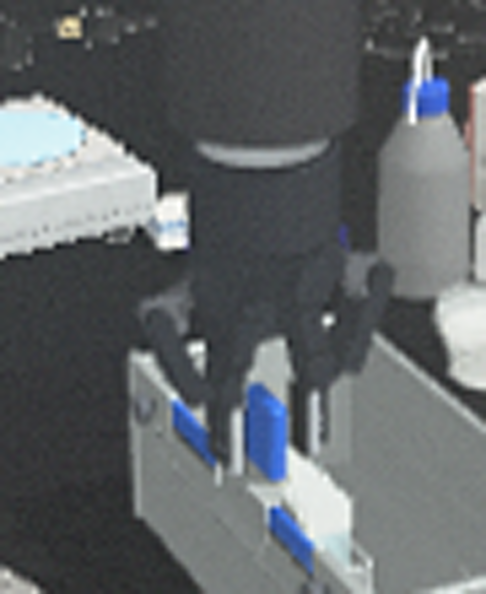

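The fingers at (225,445) and (315,420) are clear of the handle at (267,430), and the lip sits low over the rim at about (262,490). Retreat straight up.

apply_moves(
  plan=[
    [0,0,0.1,0],
    [0,0,0.2,0],
    [0,0,0.4,0],
    [0,0,0.5,0],
    [0,0,0.5,0],
    [0,0,0.5,0],
    [0,0,0.5,0],
    [0,0,0.4,0],
    [0,0,0.2,0],
    [0,0,0,0],
    [0,0,0,0],
    [0,0,0,0],
  ],
)

```text
time: 17.53
tcp_pos: [0.4854, -0.1644, 0.2657]
ee_rot: [-0.683, 0.731, 0.001, -0.0]
contact_force: [0.1, -0.7, -0.0]
grip_width: 0.4
grip_force: 0.0
```

```bash
python3 - <<'E'
from h import *
st()
c=cam('side'); save(c,'side6.png',(230,150,320,260),5.4)
X=np.nanmean([cam('side')['X'] for _ in range(4)],0)
hsv=cv2.cvtColor(c['img'],cv2.COLOR_RGB2HSV);m=cv2.inRange(hsv,(100,120,50),(130,255,255))>0
m&=(X[...,0]>.46)&(X[...,0]<.52)&(X[...,1]>-.2)&(X[...,1]<-.12)&(X[...,2]>.118)
P=X[m];print(len(P),np.percentile(P,[3,50,97],axis=0).round(4).tolist())
E
```

```text
t 17.53 tcp [ 0.4854 -0.1644  0.2657] yaw_y 176.1 tilt [-0.002  0.    -1.   ] F [ 0.12 -0.65 -0.04] M [ 0.04 -0.02 -0.01] gw 0.4 gf 0.0
105 [[0.4821, -0.1785, 0.1197], [0.4836, -0.1714, 0.1416], [0.4907, -0.1509, 0.1567]]<stdin>:4: RuntimeWarning: Mean of empty slice
```

View pics/side6.png

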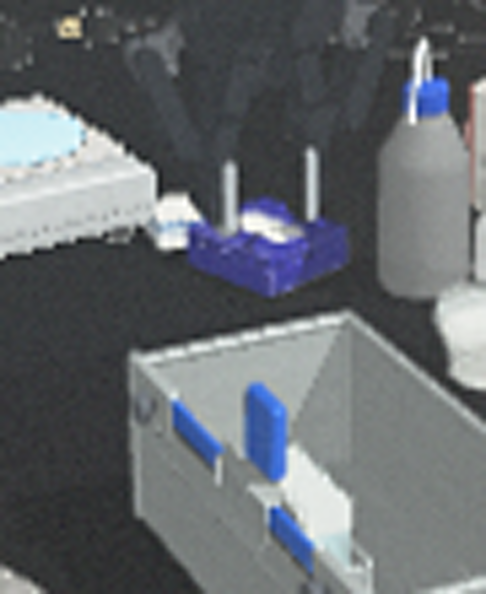

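The rack hangs level, its handle at (267,430) and the lip down on the rim. The handle top reads z of about 0.157; seated should read 0.158, riding on the rib 0.164.

```bash
python3 -c "
from bench import robot
print(robot.sign_off())"
```

```text
the job is handed in; nothing more can be done
None
```

The slide rack hangs by its lip on the tank's front rim with the rib in the notch; the gripper has let go and moved clear, and I've handed the job in at about 18 s on the robot's clock, though the hand-in returned no verdict.

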